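# Find the tired spring of the mould press and tag it

### The arm

A 6-joint arm with a two-finger parallel gripper is mounted at the origin on the work surface. World frame = base frame: x ahead of the robot, y to its left, z up, the work surface at z = 0. Lengths are in mm, angles in rad, forces in N, time in s.
With the tool pointing down it reaches from about 350 to 975 mm from the base axis. Payload 17.4 kg.
Tool frame: the origin (TCP) lies between the finger pads; the fingertips stand 25 mm ahead of it and the grasp point (between the pads) lies 6 mm ahead of it; z points along the fingers, y is the line along which they close (so a half turn about z gives the same grasp; the last joint's range is limited). The gripper opens to 85 mm and grips with 20 to 120 N. Pads are 22 mm wide; open, the fingers measure 114 mm over their backs; the gripper's body (76 mm by 85 mm) begins 54 mm behind the grasp point. The pads swing forward as they close: fully open they stand 13 mm farther back than shut.
Start: joints at [-1.354, 0.116, 1.442, -0, 1.584, -0.038], TCP at [170.125, -653.215, 256.303] pointing down, gripper open.
Joint ranges: [-2.83, 2.83], [-0.83, 2.19], [0.07, 2.5], [-1.14, 4.28], [0.01, 3], [-2.97, 2.97]. Speed limits (rad/s): [1.89, 1.89, 2.22, 3.14, 3.14, 3.14].

### API

Orientations are given as a rotation vector (axis times angle).
In Python, from rig import robot gives the robot as it stands. Calls block until the motion is done:
- robot.movep(position, orientation): joint-space move of the TCP to a pose.
- robot.servo_line(position, feed=150, orientation=None, until_force=None): straight line of the TCP; orientation=None keeps the orientation; feed is the mean speed in mm/s. With until_force (N) it stops when the force on the tool has changed by that much, and returns True; else False.
- robot.move_joints(angles): joint-space move.
- robot.set_gripper(opening, strength=None): finger opening in mm; strength is the grip in N (None keeps the last); returns when the fingers have stopped.
- robot.hold(seconds).
- robot.solve_ik(position, orientation): joint angles nearest the present ones, or None.
- robot.get_image(name): name is "side" or "top" or "wrist"; returns the picture (480x640x3 uint8, red, green, blue); there is no depth.
- robot.get_calibration(name): a dict with "fov_y" (degrees; the focal length in pixels is half the picture's height over the tangent of half this angle, whatever the lens; pixels are square), "cx", "cy" (the principal point, pixels), "view" (4x4, takes a point from world to camera coordinates); the wrist camera has in their place "hand_eye" (4x4, takes a point from camera to tool coordinates, whose origin is the TCP and whose axes are the flange's). Camera axes: x right, y down, z forward; pixel columns grow to the right and rows downward; lengths in mm; the calibration is good to about 2 mm. A picture is of the moment at which its call begins: read the wrist's pose just before it. get_calibration takes no time and is no camera call.
A pose or a line that the arm cannot do raises robot.MotionError and nothing moves.
- robot.sign_off(): hands the job in; it is judged then, once.
Readings, each from a call of its own:
- robot.current_time(): time.
- robot.current_joints(): joint angles.
- robot.current_joint_vel(): joint speeds.
- robot.current_joint_efforts(): joint torques, N m.
- robot.current_position(): TCP position.
- robot.current_tcp_rot(): TCP orientation.
- robot.current_wrist_force(): force on the tool from outside, world axes, zero at the start.
- robot.current_moment(): the same for the moment, N m.
- robot.current_gripper_width(): finger opening in mm.
- robot.current_grip_force(): force on a finger pad.
Only numpy, scipy, OpenCV 4.12 (cv2) and the standard library are available. Lean on these libraries where they do the work, as an engineer would, in place of code of your own. Each camera call takes 0.05 s, during which the arm holds its last target. There are 200 camera calls.

### The job

One of the three spring pads on the bed of the cigar-mould press has gone soft: with the fingertips press each pad in turn, going along the row from the robot's left to its right, at least half-way down its travel, and let it spring back. Then push the tag of the softest pad down flat to mark it for a new spring, and leave the other two tags up. Pick nothing up and leave the other things on the bench where they are.

Things in the scene. Friction and masses are not known exactly. Their poses are not given: they have to be found in the camera images.
- press_bed: grey steel bed of a bench press, 170 mm deep, 620 mm long, top 45 mm above the bench; origin at its middle, at bench height; x axis away from the robot, y axis along the row of pads towards the robot's left, z up. The three pads stand in a row on it, 140 mm apart, the middle one over the origin; beyond the end pads, 270 mm from the middle, rises a steel column at each end, 22 mm thick, its top 195 mm above the bench
- pad_p_top (a point): centre of the upper face of a spring pad, moving with it: flat wood-faced plate 100 x 110 mm (110 along the row), face 114 mm above the bench, z up. Pressed straight down it goes 12 mm to a stop, then springs back. The pads look alike; 8 mm down, the softest pushes back with about 4 N, the others 8 to 11 N (at the stop 6, 12 to 16 N). The letter tells neither place nor stiffness
- pad_p_hinge (a point): mid hinge line of pad p's tag, 62 mm above the bench, 85 mm from the pad's centre towards the robot. The tag, a white card on a steel plate 46 mm wide, 4 thick, reaches 65 mm from this line towards the robot, sloping up 31 to 40 degrees to its free edge; it folds down until level and stays where left. Pushed straight down 12 to 45 mm out from the line it takes 1 to 5 N. Axes as the bed's
- pad_q_top (a point): centre of the upper face of a spring pad, moving with it: flat wood-faced plate 100 x 110 mm (110 along the row), face 114 mm above the bench, z up. Pressed straight down it goes 12 mm to a stop, then springs back. The pads look alike; 8 mm down, the softest pushes back with about 4 N, the others 8 to 11 N (at the stop 6, 12 to 16 N). The letter tells neither place nor stiffness
- pad_q_hinge (a point): mid hinge line of pad q's tag, 62 mm above the bench, 85 mm from the pad's centre towards the robot. The tag, a white card on a steel plate 46 mm wide, 4 thick, reaches 65 mm from this line towards the robot, sloping up 31 to 40 degrees to its free edge; it folds down until level and stays where left. Pushed straight down 12 to 45 mm out from the line it takes 1 to 5 N. Axes as the bed's
- pad_r_top (a point): centre of the upper face of a spring pad, moving with it: flat wood-faced plate 100 x 110 mm (110 along the row), face 114 mm above the bench, z up. Pressed straight down it goes 12 mm to a stop, then springs back. The pads look alike; 8 mm down, the softest pushes back with about 4 N, the others 8 to 11 N (at the stop 6, 12 to 16 N). The letter tells neither place nor stiffness
- pad_r_hinge (a point): mid hinge line of pad r's tag, 62 mm above the bench, 85 mm from the pad's centre towards the robot. The tag, a white card on a steel plate 46 mm wide, 4 thick, reaches 65 mm from this line towards the robot, sloping up 31 to 40 degrees to its free edge; it folds down until level and stays where left. Pushed straight down 12 to 45 mm out from the line it takes 1 to 5 N. Axes as the bed's
- tag_1 (a joint): angle of one of the three tags, rad: 0 to 0.15 at the start (0: sloping up 40 degrees), growing as it is pushed down; 0.70 is flat, its stop. The number does not tell which pad the tag belongs to
- tag_2 (a joint): angle of one of the three tags, rad: 0 to 0.15 at the start (0: sloping up 40 degrees), growing as it is pushed down; 0.70 is flat, its stop. The number does not tell which pad the tag belongs to
- tag_3 (a joint): angle of one of the three tags, rad: 0 to 0.15 at the start (0: sloping up 40 degrees), growing as it is pushed down; 0.70 is flat, its stop. The number does not tell which pad the tag belongs to
- glue_pot: white china glue pot, diameter 60 mm, 38 mm high, on the bench in front of the press bed; origin at the centre of its underside; not to be moved
- spanner: steel open-ended spanner, 150 mm long, lying in front of the press bed; origin under its middle; not to be moved
- spare_spring: new coil spring standing on the press bed's end, diameter 34 mm, 58 mm high; origin at its foot; not to be moved
- cap_punch: steel tube punch standing on the press bed's other end, diameter 26 mm, 34 mm high; origin at its foot; not to be moved
- beaker: clear plastic beaker, diameter 72 mm, 100 mm high, behind the press bed; origin at the centre of its underside; not to be moved
- chaveta: flat rounded steel leaf knife, about 150 x 75 mm, lying on the rolling board; origin under its middle; not to be moved
- mould_half: half of a black plastic cigar mould, 130 x 182 x 22 mm, lying at the side; origin under its middle; not to be moved

How it is judged:
By the outcome, as a careful person would: the job done as asked, in the order asked, and still so for the second after the job is handed in, with the robot touching nothing.
It also fails if it takes over 58 s, if anything falls off the work surface, if the arm or the gripper's body presses on something with over 40 N, if the wrist force passes 120 N, or if a joint passes its speed limit or range.

## Working session

There is one attempt and no reset: what is moved stays moved. The work goes in short steps, each a Python script; the robot and the scene stay as the last script left them, time stands still between calls to the robot, and variables do not carry over. Pictures are saved under pics/ and viewed, at most 10 in all, crops included, and the job is handed in when it is done.

```bash
mkdir -p pics; ls; python3 - <<'E'
from rig import robot
import cv2,numpy as np
for n in("side","top"):
    cv2.imwrite(f"pics/{n}0.png",robot.get_image(n)[:,:,::-1]); c=robot.get_calibration(n); print(n,c)
print(robot.get_calibration("wrist"),robot.current_tcp_rot(),robot.current_time())
E
```

```text
pics
side {'fov_y': 42.652733429616205, 'cx': 314.9181369897588, 'cy': 231.56953089070856, 'view': array([[-7.42755601e-01, -6.69529099e-01,  6.70096426e-03,
         4.30215471e+02],
       [-5.23172633e-01,  5.74088253e-01, -6.29851629e-01,
         3.50601666e+02],
       [ 4.17857048e-01, -4.71331586e-01, -7.76686567e-01,
         1.79756571e+03],
       [ 0.00000000e+00,  0.00000000e+00,  0.00000000e+00,
         1.00000000e+00]])}
top {'fov_y': 51.89011710497526, 'cx': 320.19672292992743, 'cy': 235.56815431750073, 'view': array([[-1.16013362e-02, -9.99673972e-01,  2.27455246e-02,
        -2.00394507e+01],
       [-9.95226302e-01,  9.33935856e-03, -9.71461998e-02,
         5.66649407e+02],
       [ 9.69020988e-02, -2.37639700e-02, -9.95010179e-01,
         1.35982813e+03],
       [ 0.00000000e+00,  0.00000000e+00,  0.00000000e+00,
         1.00000000e+00]])}
{'fov_y': 60.31963709855552, 'cx': 325.23718212507583, 'cy': 233.34380929484965, 'hand_eye': array([[ 5.78523387e-04, -9.58060928e-01, -2.86563994e-01,
         7.26221985e+01],
       [ 9.99999378e-01,  8.27555654e-04, -7.47915700e-04,
         1.24333220e-02],
       [ 9.53696463e-04, -2.86563383e-01,  9.58060811e-01,
        -1.17762051e+02],
       [ 0.00000000e+00,  0.00000000e+00,  0.00000000e+00,
         1.00000000e+00]])} [-3.11509014e+00 -3.98964349e-01  1.64244887e-04] 0.1
```

View pics/side0.png

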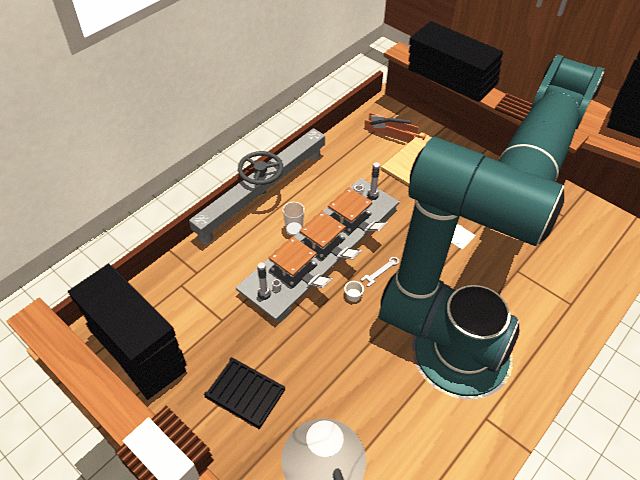

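View pics/top0.png

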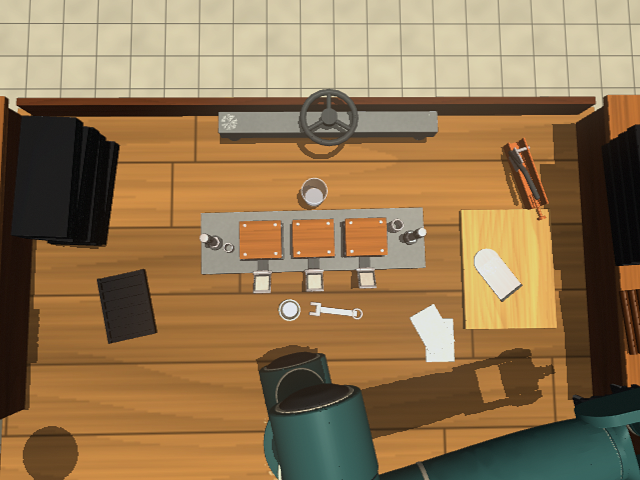

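The top view shows the pads at about (261,240), (313,238) and (366,237), with their tags below at (262,281), (315,281) and (367,278). In the side view the pads are at (293,258), (322,232) and (350,207). Next I'll segment them and triangulate.

```bash
cat > h.py <<'E'
import cv2,numpy as np
from rig import robot
def K(c):
    f=240/np.tan(np.radians(c["fov_y"]/2)); return np.array([[f,0,c["cx"]],[0,f,c["cy"]],[0,0,1]])
def ray(c,V,p):
    d=V[:3,:3].T@np.linalg.solve(K(c),[p[0],p[1],1]); return -V[:3,:3].T@V[:3,3],d
def plane(c,V,p,z):
    o,d=ray(c,V,p); return o+d*(z-o[2])/d[2]
def tri(c1,V1,p1,c2,V2,p2):
    X=cv2.triangulatePoints(K(c1)@V1[:3],K(c2)@V2[:3],np.float64(p1).reshape(2,1),np.float64(p2).reshape(2,1)); return X[:3,0]/X[3,0]
def quad(im,seed,lo,hi,r):
    h=cv2.cvtColor(im,cv2.COLOR_RGB2HSV); m=cv2.inRange(h,np.array(lo),np.array(hi))
    w=np.zeros_like(m); cv2.circle(w,seed,r,255,-1); m&=w
    m=cv2.morphologyEx(m,cv2.MORPH_CLOSE,np.ones((5,5)))
    m=cv2.morphologyEx(m,cv2.MORPH_OPEN,np.ones((3,3)))
    cs,_=cv2.findContours(m,cv2.RETR_EXTERNAL,cv2.CHAIN_APPROX_NONE)
    c=max(cs,key=cv2.contourArea); return cv2.minAreaRect(c),cv2.contourArea(c)
E
python3 - <<'E'
from h import *
t,s=robot.get_image("top"),robot.get_image("side"); ct,cs=robot.get_calibration("top"),robot.get_calibration("side")
ht,hs=cv2.cvtColor(t,cv2.COLOR_RGB2HSV),cv2.cvtColor(s,cv2.COLOR_RGB2HSV)
print(ht[232,250],ht[245,310],ht[220,150],hs[258,293],hs[232,322],ht[281,262],ht[281,315],ht[205,260])
P=[]
for a,b in zip([(261,240),(313,238),(366,237)],[(293,258),(322,232),(350,207)]):
    q,A=quad(t,a,(0,130,60),(12,255,255),36); q2,A2=quad(s,b,(0,130,60),(12,255,255),26)
    print(q,A,q2,A2,plane(ct,ct["view"],q[0],114).round(1),tri(ct,ct["view"],q[0],cs,cs["view"],q2[0]).round(1))
for a in [(262,281),(315,281),(367,278)]:
    print(plane(ct,ct["view"],a,85).round(1))
# bed corners, columns
for a in [(201,213),(423,207),(425,266),(202,274)]: print(plane(ct,ct["view"],a,45).round(1))
print(plane(ct,ct["view"],(330,117),100))
E
```

```text
[ 13 176 201] [ 13 178 202] [ 15 166 194] [ 12 164 232] [ 13 163 232] [ 24  36 227] [ 23  38 227] [ 16 162 197]Traceback (most recent call last):
  File "<stdin>", line 7, in <module>
  File "h.py", line 17, in quad
    c=max(cs,key=cv2.contourArea); return cv2.minAreaRect(c),cv2.contourArea(c)
ValueError: max() iterable argument is empty
```

```bash
python3 - <<'E'
from h import *
t,s=robot.get_image("top"),robot.get_image("side"); ct,cs=robot.get_calibration("top"),robot.get_calibration("side")
for a,b in zip([(261,240),(313,238),(366,237)],[(293,258),(322,232),(350,207)]):
    q,A=quad(t,a,(5,110,130),(18,255,255),28); q2,A2=quad(s,b,(5,110,130),(18,255,255),24)
    print(q,A,q2,A2,plane(ct,ct["view"],q[0],114).round(1),tri(ct,ct["view"],q[0],cs,cs["view"],q2[0]).round(1))
for a in [(262,281),(315,281),(367,278)]:
    q,A=quad(t,a,(0,0,190),(40,80,255),14); print(q,A,plane(ct,ct["view"],q[0],82).round(1))
for a in [(201,213),(423,207),(425,266),(202,274)]: print(plane(ct,ct["view"],a,45).round(1))
print(tri(ct,ct["view"],(329,117),cs,cs["view"],(260,167)).round(0))
E
```

```text
((259.8941345214844, 239.11268615722656), (37.38800048828125, 41.698394775390625), 88.21009063720703) 1487.5 ((290.5000305175781, 253.00003051757812), (36.06244659423828, 36.06244659423828), 45.0) 1029.0 [550.1 134.7 114. ] [553.4 136.9 117.3]
((313.0242004394531, 237.67770385742188), (37.47610092163086, 41.330787658691406), 87.95458984375) 1472.5 ((320.63580322265625, 225.10543823242188), (35.044471740722656, 36.85321807861328), 47.290611267089844) 965.0 [552.6  -5.  114. ] [554.9  -2.5 125.2]
((365.9102783203125, 236.077392578125), (37.38177490234375, 41.268001556396484), 87.87889862060547) 1464.5 ((346.89202880859375, 202.0223846435547), (35.9481086730957, 33.78681182861328), 41.423667907714844) 924.5 [ 555.5 -144.8  114. ] [ 560.8 -140.7  115.3]
((262.0, 281.5), (21.0, 12.0), 90.0) 238.0 [439.3 132.2  82. ]
((313.5, 280.0), (20.0, 13.0), 90.0) 221.5 [441.7  -5.4  82. ]
((366.4827880859375, 277.79315185546875), (19.43264389038086, 12.456822395324707), 85.2363510131836) 187.0 [ 446.  -147.7   82. ]
[630.8 304.6  45. ]
[ 642.6 -315.2   45. ]
[ 477.2 -315.5   45. ]
[461.9 299.9  45. ]
[875. -50. 132.]
```

```bash
cat >> h.py <<'E'
from scipy.spatial.transform import Rotation as R
ORI=(R.from_euler("z",0.0193)*R.from_rotvec([np.pi,0,0])).as_rotvec()
def wristview(pos,rot):
    T=np.eye(4);T[:3,:3]=R.from_rotvec(rot).as_matrix();T[:3,3]=pos
    return np.linalg.inv(T@robot.get_calibration("wrist")["hand_eye"])
E
python3 - <<'E'
from h import *
q=robot.solve_ik([525,-5,310],ORI);print(q)
robot.movep([525,-5,310],ORI)
robot.set_gripper(0)
p,r=robot.current_position(),robot.current_tcp_rot()
im=robot.get_image("wrist");cv2.imwrite("pics/w1.png",im[:,:,::-1]);np.savez("w1.npz",p=p,r=r)
print(robot.current_time(),p,r,robot.current_wrist_force(),robot.current_gripper_width())
c=robot.get_calibration("wrist");V=wristview(p,r)
for x,y,z in [(550.1,134.7,114),(552.6,-5,114),(555.5,-144.8,114),(439,132,82),(441.7,-5.4,82),(446,-147.7,82)]:
    u=K(c)@(V@[x,y,z,1])[:3];print((u/u[2])[:2].round(1))
E
```

```text
[-5.81118634e-02 -2.21763451e-01  1.68020951e+00 -4.44089210e-16
  1.68314660e+00  1.49338446e+00]
3.7333 [525.00946988  -4.98153514 309.99757464] [-3.14142764e+00 -3.03622573e-02 -3.77200781e-05] [ 0.86183895 -0.16594583 -0.19578598] -0.013063736535090709
[142.2 171.3]
[326.2 171.7]
[510.5 171.5]
[173.2 288.4]
[324.1 288.5]
[480.7 287.1]
```

View pics/w1.png

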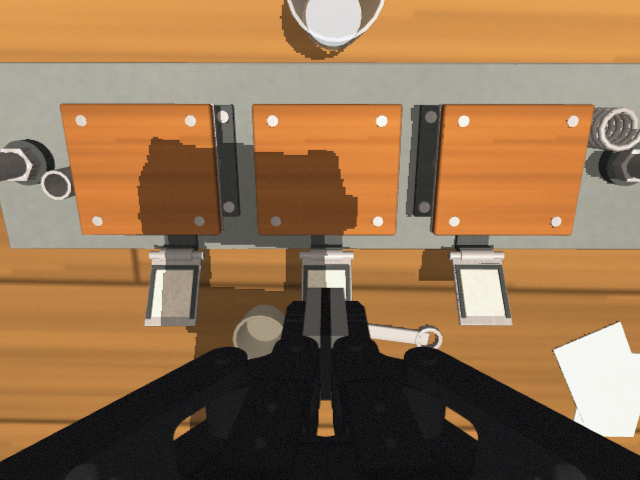

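The wrist view agrees with the top-camera positions: pads at (140,170), (327,170) and (515,170), and tag hinges at (175,255), (327,256) and (477,256). Next I'll press the pads from left to right.

```bash
python3 - <<'E'
from h import *
import sys
for i,(x,y) in enumerate([(550.5,134.7),(552.8,-5),(555.5,-144.8)]):
    if i==0: robot.movep([x,y,190],ORI)
    else: robot.servo_line([x,y,165],feed=150)
    robot.servo_line([x,y,145],feed=60); robot.hold(.3)
    f0=robot.current_wrist_force()[2]; out=[]
    for z in (137,134,132,130,129):
        hit=robot.servo_line([x,y,z],feed=25,until_force=25); robot.hold(.2)
        out.append((robot.current_position()[2].round(2),round(robot.current_wrist_force()[2]-f0,2),hit))
        if hit: break
    print(i,out,robot.current_time())
    robot.servo_line([x,y,165],feed=80); robot.hold(.2); print(robot.current_wrist_force()[2]-f0)
E
```

```text
0 [(np.float64(137.24), np.float64(2.62), False), (np.float64(134.4), np.float64(6.61), False), (np.float64(132.62), np.float64(8.39), False), (np.float64(130.82), np.float64(10.66), False), (np.float64(129.96), np.float64(10.93), False)] 8.1833
0.2852796812783961
1 [(np.float64(137.13), np.float64(2.4), False), (np.float64(134.09), np.float64(2.89), False), (np.float64(132.05), np.float64(3.84), False), (np.float64(130.15), np.float64(4.41), False), (np.float64(129.08), np.float64(4.14), False)] 13.3333
0.14726914929941398
2 [(np.float64(137.24), np.float64(3.11), False), (np.float64(134.28), np.float64(6.11), False), (np.float64(132.47), np.float64(6.39), False), (np.float64(130.62), np.float64(8.67), False), (np.float64(129.7), np.float64(9.43), False)] 18.4833
-0.7324110656740714
```

The middle pad is clearly the softest: about 4 N, against about 11 N (left) and 9 N (right). I'll fold its tag down.

```bash
python3 - <<'E'
from h import *
x,y=437,-7.2
robot.servo_line([x,y,165],feed=150); robot.servo_line([x,y,132],feed=80); robot.hold(.3)
f0=robot.current_wrist_force()
for z in np.arange(125,78,-4):
    hit=robot.servo_line([x,y,z],feed=30,until_force=12); print(robot.current_position()[2].round(1),(robot.current_wrist_force()-f0).round(1),hit)
    if np.linalg.norm(robot.current_wrist_force()-f0)>10: break
robot.hold(.3);print(robot.current_wrist_force()-f0)
robot.servo_line([x,y,165],feed=80)
robot.servo_line([525,-5,310],feed=150)
p,r=robot.current_position(),robot.current_tcp_rot()
im=robot.get_image("wrist");cv2.imwrite("pics/w2.png",im[:,:,::-1]);print(robot.current_time())
E
```

```text
124.7 [-0.5 -1.2  1.7] False
120.8 [-0.1 -0.8  0.8] False
116.8 [ 0.5 -1.8  0.9] False
112.8 [-0.4 -0.9  0. ] False
108.8 [ 0.1 -0.4 -0.1] False
104.8 [-0.1 -0.7 -0.1] False
100.7 [ 0.  -0.9  0.9] False
96.7 [-0.2 -1.4  0.8] False
92.7 [-0.8 -2.   0.1] False
89.0 [ 0.5 -1.8  2. ] False
88.7 [-12.    0.   21.2] True
[-13.22935077  -0.16308489  23.11126058]
27.3917
```

View pics/w2.png

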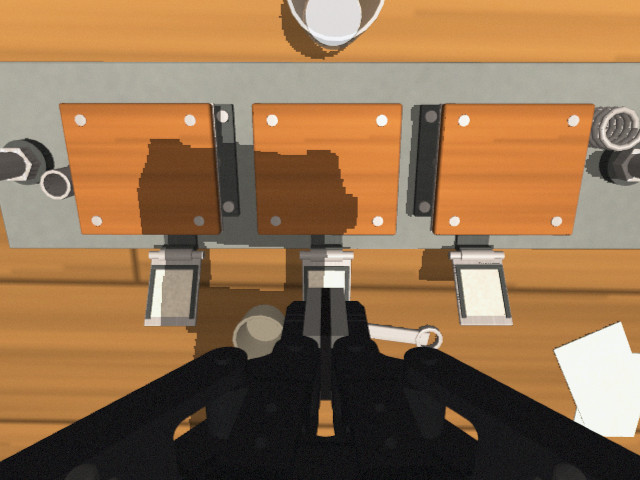

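The tip stopped hard at z≈63.7, which is tag-flat height. The other tags look unchanged, but the fingers hide the end of the middle one, so I'll look from the side.

```bash
python3 - <<'E'
from h import *
robot.servo_line([525,75,310],feed=150)
a=robot.get_image("wrist"); b=cv2.resize(robot.get_image("top")[200:330,190:440],(640,333),interpolation=cv2.INTER_CUBIC)
a=a[220:360,200:640]; a=cv2.resize(a,(640,204))
cv2.imwrite("pics/w3.png",np.vstack([a,b])[:,:,::-1]);print(robot.current_time())
E
```

```text
28.175
```

View pics/w3.png

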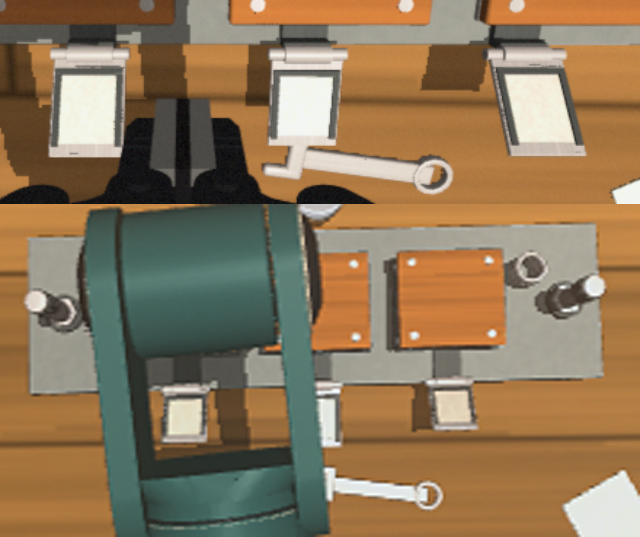

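The middle tag at (305,100) is now flat: its sides are parallel and it is bright. The outer tags at (87,110) and (540,110) still stand up, and everything else is in its place.

```bash
python3 -c "
from rig import robot
robot.hold(.3);print(robot.sign_off())"
```

```text
the job is handed in; nothing more can be done
None
```

I pressed the three pads from left to right, about 9 mm down each; the middle one was softest (about 4 N against 11 and 9 N), so I folded its tag flat, left the other two up, and handed the job in at about 28.5 s.

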